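# Snap a fresh filter cartridge into the analyser's clip holder

## Task

Take the fresh filter cartridge (white with green bands and ends) out of the blue spares tray and press it straight down between the two steel spring clips of the grey filter holder until it snaps fully home on both black saddles, then let go. Leave the used brown cartridge in the tray and do not disturb the sample tube rack, the bottle, the marker or the mouse.

Things in the scene. Friction and masses are not known exactly. Their poses are not given: they have to be found in the camera images.
- fresh: The fresh cartridge: white with green bands and green tapered ends. 80 mm long, 26 mm diameter filter cartridge, a hard cylinder whose two ends are chamfered (last 5 mm, to an 8 mm wide flat tip). Mass 40 to 90 g. Origin at its middle, on its axis; its y axis runs along the cartridge. It starts lying level in one of the two lanes of the tray, its axis 34 mm above the table.
- used: The used cartridge, to be left alone: brown with black bands and black ends, otherwise the same size, axes and mass as the fresh one; it lies in the other lane of the tray.
- tray: Blue spares tray, fixed: flat plate 200 (x) x 112 (y) x 6 mm; origin at the centre of its underside. Two lanes run along its y, at x = -50 and +50 mm. In each a cartridge rests on two V saddles at y = -24 and +24 mm (8 mm wide along y, 35 mm across, tops 31 mm above the table); between them 40 mm of it is free for fingers, down to the plate.
- holder: Grey filter holder, fixed: base plate 62 (x) x 124 (y) x 12 mm, origin at the centre of its underside. The cartridge lies along the holder's y, either way round, on two black V saddles at y = -24 and +24 mm (8 mm wide, tops 41 mm above the table); between them 40 mm is free for fingers, down to the plate. A steel spring clip stands at each end.
- seat (a point): The middle of a fully seated cartridge's axis: at the middle of the holder, 44 mm above the table; axes as the holder's (y along the cartridge, z up).
- clip_left (a joint): Outward lean (rad) of the clip at the holder's +y end: 0 at rest, about 0.1 as a cartridge tip passes, 0 to 0.04 when seated. 18 mm wide, top flared outward, 66 mm above the table. At rest its inner lip, 54 mm up, is 36 mm from the holder's middle, so each clip is spread about 4 mm, then springs back over the tapered end. Pressing in takes 8 to 15 N down in all.
- clip_right (a joint): The same for the clip at the holder's -y end.
- tube_rack: Bystander: black rack of capped sample tubes, loose, 85 x 155 mm, 101 mm high over the caps; origin at the centre of its underside.
- bottle: Bystander: white bottle with blue cap, loose, 60 mm diameter, 130 mm high; origin at the centre of its underside.
- marker: Bystander: flat green marker pen, loose, lying along its x, about 115 x 22 x 16 mm; origin on its underside near the middle.
- mouse: Bystander: dark computer mouse, loose, 100 x 60 x 32 mm; origin at the centre of its underside.

How it is judged:
By the outcome, as a careful person would: the job done as asked, in the order asked, and still so for the second after the job is handed in, with the robot touching nothing.
It also fails if it takes over 45 s, if anything falls off the work surface, if the arm or the gripper's body presses on something with over 40 N, if the wrist force passes 120 N, or if a joint passes its speed limit or range.

## Robot

A 6-joint arm with a two-finger parallel gripper is mounted at the origin on the work surface. World frame = base frame: x ahead of the robot, y to its left, z up, the work surface at z = 0. Lengths are in mm, angles in rad, forces in N, time in s.
With the tool pointing down it reaches from about 400 to 925 mm from the base axis. Payload 3.4 kg.
Tool frame: the origin (TCP) lies midway between the tips of the shut fingers; the grasp point (between the pads) lies ctrl.hold_point_z behind it (ctrl.hold_point_z is the distance from the TCP to the grasp point, in mm); z points along the fingers, y is the line along which they close (so a half turn about z gives the same grasp; the last joint's range is limited). The gripper opens to 85 mm and grips with 20 to 120 N. Pads are 22 mm wide; open, the fingers measure 114 mm over their backs; the gripper's body (76 mm by 85 mm) begins 54 mm behind the grasp point. The pads swing forward as they close: fully open they stand 13 mm farther back than shut.
Start: joints at [1.2, 0.307, 1.506, -0, 1.328, -0.073], TCP at [168.189, 549.858, 200.705] pointing down, gripper open.
Joint ranges: [-3.12, 3.12], [-1.05, 2.28], [0.14, 2.33], [-1.42, 4.57], [0.1, 2.73], [-2.68, 2.68]. Speed limits (rad/s): [2.57, 2.57, 3.14, 3.14, 3.14, 3.14].

## Interface

Orientations are given as a rotation vector (axis times angle).
In Python, from workcell import ctrl gives the robot as it stands.
- The arm moves only by the shell command python3 -m creep 'ROWS' [FORCE]. ROWS is JSON, a list of rows, each a list of 3 entries, a list of its own where there are three numbers: the closure in counts, from 0 (fully open) to 255 (shut), then the shift along the tool's x, y, z in m, then the turn, a rotation vector about the tool's x, y, z in degrees. A call has 1 to 12 rows; each row is the pose to reach, as a shift and turn from the pose commanded when the call began, along the tool's axes at that moment; what a row does not reach only later rows make up. A row lasts 1/12 s, in which the tool goes at most 41.7 mm and 7.16 degrees, less where a joint would pass 70% of its speed; a pose out of reach is approached as far as the arm can. A call with a gripper value outside its range is refused whole. The fingers move at their own pace and stop on an object; FORCE is the grip in N (left out, the last holds). Time passes only in rows, so rows that repeat a pose let the fingers close. It gives the time, the measured TCP pose, the force, the opening and the grip force at its end, in the units of the state.
- ctrl.sense(): the state, without advancing time (a new reading comes with each control period).
- ctrl.camera(name): name is "side" or "top" or "wrist"; returns a dict with "frame" (480x640x3 uint8, blue, green, red), "K" (3x3 intrinsics, pixels), "extrinsics" (4x4, takes a point from camera to world coordinates). Camera axes: x right, y up, looking along -z (the intrinsics and any distortion apply to the point x, -y, -z); pixel columns grow to the right and rows downward; lengths in mm; the calibration is good to about 2 mm. A picture is of the moment at which its call begins. There is no depth.
- ctrl.job_done(): hands the job in; it is judged then, once.
The state is a dict: "t": time; "joint_pos": joint angles; "joint_velocities": joint speeds; "tau": joint torques, N m; "eef_pos": TCP position; "ee_rot": TCP orientation; "ft_force": force on the tool from outside, world axes, zero at the start; "wrist_torque": the same for the moment, N m; "width": opening from 0.0 (shut) to 1.0 (fully open); "grip_force": force on a finger pad.
Only numpy, scipy, OpenCV 4.12 (cv2) and the standard library are available. Lean on these libraries where they do the work, as an engineer would, in place of code of your own. Each camera call takes 0.05 s, during which the arm holds its last target. There are 200 camera calls.

## Working session

There is one attempt and no reset: what is moved stays moved. The work goes in short steps, Python scripts to look and compute and a shell command to move; the robot and the scene stay as the last step left them, time stands still between calls to the robot, and variables do not carry over. Pictures are saved under pics/ and viewed, at most 11 in all, crops included, and the job is handed in when it is done.

```bash
mkdir -p pics; python3 - <<'E'
from workcell import ctrl
import cv2,numpy as np
np.set_printoptions(precision=3,suppress=True)
s=ctrl.sense();print(s['t'],s['eef_pos'],s['ee_rot'],s['ft_force'],ctrl.hold_point_z)
for n in("top","side"):
    c=ctrl.camera(n);cv2.imwrite(f"pics/{n}0.png",c["frame"]);np.savez(f"{n}0.npz",**{k:np.array(v) for k,v in c.items()})
    print(n,list(c),c["K"],c["extrinsics"])
E
```

```text
0.0 [167.92  549.134 199.783] [-0.464 -3.107  0.003] [ 0.015 -0.331 -0.107] 18.700000000000003
top ['frame', 'K', 'extrinsics'] [[598.95    0.    320.722]
 [  0.    598.95  237.853]
 [  0.      0.      1.   ]] [[   0.026    0.979   -0.201  366.946]
 [  -1.       0.026   -0.002   79.771]
 [   0.003    0.201    0.98  1357.18 ]
 [   0.       0.       0.       1.   ]]
side ['frame', 'K', 'extrinsics'] [[509.856   0.    315.616]
 [  0.    509.856 235.225]
 [  0.      0.      1.   ]] [[   0.87     0.321   -0.375  281.962]
 [  -0.493    0.595   -0.634 -510.303]
 [   0.02     0.737    0.676  697.886]
 [   0.       0.       0.       1.   ]]
```

View pics/top0.png

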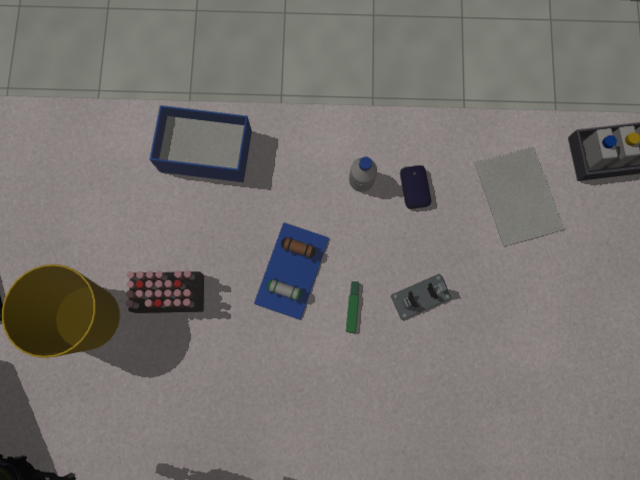

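View pics/side0.png

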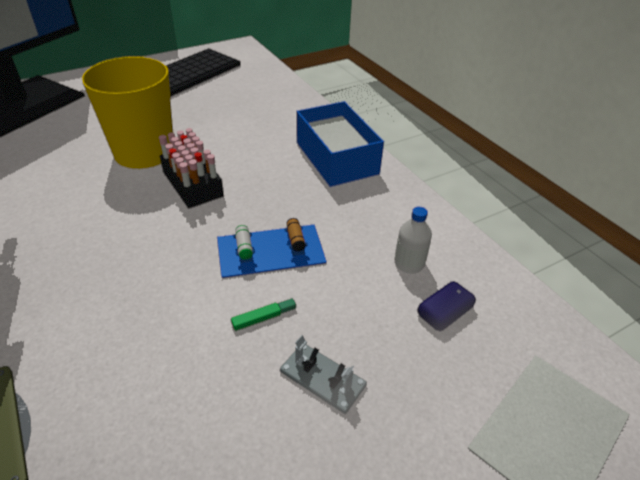

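The top view shows the tray at about (292,271), with the fresh cartridge at (287,291) and the used one at (298,247). The holder is at (421,297), the marker at (353,307), the bottle at (363,175) and the rack at (166,292). The side view agrees. Next I'll measure with masks and rays.

```bash
cat > h.py <<'E'
import numpy as np,cv2
from scipy.spatial.transform import Rotation as R
np.set_printoptions(precision=4,suppress=True)
def ray(c,uv,z):
    K=np.array(c["K"]);E=np.array(c["extrinsics"]);uv=np.atleast_2d(uv).astype(float)
    d=np.c_[(uv[:,0]-K[0,2])/K[0,0],-(uv[:,1]-K[1,2])/K[1,1],-np.ones(len(uv))]@E[:3,:3].T
    return E[:3,3]+d*((z-E[2,3])/d[:,2])[:,None]
def blob(m,roi=None,k=3):
    m=m.astype(np.uint8)*255
    if roi:
        r=np.zeros_like(m);x0,y0,x1,y1=roi;r[y0:y1,x0:x1]=255;m&=r
    if k: m=cv2.morphologyEx(m,cv2.MORPH_CLOSE,np.ones((k,k)))
    cs=cv2.findContours(m,cv2.RETR_EXTERNAL,cv2.CHAIN_APPROX_NONE)[0]
    return max(cs,key=cv2.contourArea)
def rect(P):
    """centre, long-side length/width, long-axis angle deg of world xy points"""
    b=cv2.boxPoints(cv2.minAreaRect(P[:,:2].astype(np.float32)));e1=b[1]-b[0];e2=b[2]-b[1]
    l=e1 if np.hypot(*e1)>np.hypot(*e2) else e2
    return b.mean(0),sorted([np.hypot(*e1),np.hypot(*e2)]),np.degrees(np.arctan2(l[1],l[0]))%180
E
python3 - <<'E'
from h import *
c=dict(np.load("top0.npz"));f=c["frame"];hsv=cv2.cvtColor(f,cv2.COLOR_BGR2HSV);H,S,V=cv2.split(hsv)
t=blob((H>100)&(H<130)&(S>120),(240,210,340,330),9);print("tray",rect(ray(c,t[:,0],6)))
r=(255,265,320,315)
m=~((H>100)&(H<130)&(S>110));hull=np.zeros_like(H);cv2.fillPoly(hull,[cv2.convexHull(t)],1);hull=cv2.erode(hull,np.ones((5,5)))
b=blob(m&(hull>0)&(V>70),r,3);print("fresh",cv2.contourArea(b),rect(ray(c,b[:,0],40)))
for y in range(285,312,8):print([tuple(map(int,f[y,x])) for x in range(380,460,8)])
cv2.imwrite("pics/crop0.png",np.hstack([cv2.resize(f[265:330,380:460],None,fx=5,fy=5,interpolation=2),cv2.resize(f[260:325,250:330],None,fx=5,fy=5,interpolation=2)]))
E
```

```text
tray (array([567.2352, 147.6114], dtype=float32), [np.float32(109.76768), np.float32(196.56967)], np.float32(162.62274))
fresh 322.5 (array([519.663 , 163.2752], dtype=float32), [np.float32(27.87051), np.float32(71.478874)], np.float32(73.04734))
[(126, 127, 135), (125, 126, 133), (124, 126, 133), (125, 127, 134), (97, 99, 100), (73, 73, 70), (44, 44, 43), (94, 93, 90), (85, 83, 81), (125, 126, 133)]
[(126, 128, 135), (125, 127, 134), (75, 74, 72), (73, 74, 71), (47, 48, 47), (74, 74, 71), (72, 72, 69), (53, 52, 51), (52, 52, 50), (75, 76, 80)]
[(124, 126, 133), (127, 129, 136), (76, 76, 72), (92, 89, 88), (30, 30, 32), (74, 74, 71), (74, 73, 70), (74, 74, 71), (53, 54, 55), (128, 130, 137)]
[(127, 128, 135), (125, 127, 134), (89, 90, 93), (77, 77, 73), (49, 49, 48), (49, 50, 49), (73, 73, 77), (123, 126, 133), (121, 123, 130), (124, 125, 132)]
```

View pics/crop0.png

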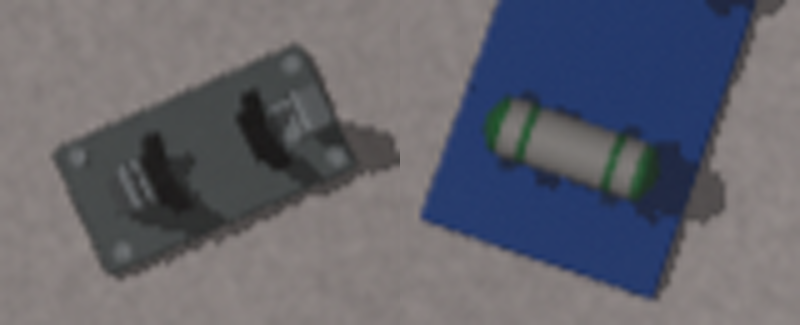

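The holder's plate corners in the crop give a centre of about (421.3,296.8) px. The fresh cartridge lies at 72.6°, which matches the tray lane.

```bash
cat >> h.py <<'E'
def delta(s,xyz,ang):
    """shift (m) and turn (deg) in tool axes to bring TCP to xyz, pointing down, cartridge axis (tool x) at ang deg (mod 180)"""
    T=R.from_rotvec(s['ee_rot']);best=None
    for a in(ang,ang+180):
        a=np.radians(a);x=np.array([np.cos(a),np.sin(a),0]);z=np.array([0,0,-1.]);G=R.from_matrix(np.c_[x,np.cross(z,x),z])
        r=(T.inv()*G).as_rotvec(degrees=True)
        if best is None or np.linalg.norm(r)<np.linalg.norm(best):best=r
    return T.inv().apply(np.array(xyz)-s['eef_pos'])/1000,best
E
python3 - <<'E'
from h import *
from workcell import ctrl
c=dict(np.load("top0.npz"))
q=np.array([(303,42),(53,153),(112,278),(358,162)])/5+[380,265]-0.4
P=ray(c,q,12);print("holder",P[:,:2].mean(0),rect(P))
s=ctrl.sense();print(delta(s,[519.6,163,180],72.6))
m=ray(c,[[353,307],[166,292],[363,175]],10);print(m[:,:2])
E
```

```text
holder [ 514.6576 -145.7472] (array([ 514.7134, -146.1849], dtype=float32), [np.float32(61.17611), np.float32(125.14424)], np.float32(115.63822))
(array([-0.4492, -0.2664,  0.0203]), array([ -0.0768,  -0.0901, -89.6071]))
[[486.7351   6.6076]
 [509.3837 428.2709]
 [796.2657 -12.1794]]
```

```bash
python3 -m creep '[[0,[-0.449,-0.266,0.02],[0,0,90.4]],[0,[-0.449,-0.266,0.02],[0,0,90.4]],[0,[-0.449,-0.266,0.02],[0,0,90.4]],[0,[-0.449,-0.266,0.02],[0,0,90.4]],[0,[-0.449,-0.266,0.02],[0,0,90.4]],[0,[-0.449,-0.266,0.02],[0,0,90.4]],[0,[-0.449,-0.266,0.02],[0,0,90.4]],[0,[-0.449,-0.266,0.02],[0,0,90.4]],[0,[-0.449,-0.266,0.02],[0,0,90.4]],[0,[-0.449,-0.266,0.02],[0,0,90.4]],[0,[-0.449,-0.266,0.02],[0,0,90.4]],[0,[-0.449,-0.266,0.02],[0,0,90.4]]]' 60
cat > d.py <<'E'
import sys
from h import *
from workcell import ctrl
a=list(map(float,sys.argv[1:5]));s=ctrl.sense();print(s['t'],s['joint_pos'],s['eef_pos'],s['ft_force'],s['width'],s['grip_force']);print(*delta(s,a[:3],a[3]))
E
python3 d.py 519.6 163 180 72.6
```

```text
t: 1.1
eef_pos: [505.5, 178.7, 181.2]
ee_rot: [-2.464, -1.949, 0.001]
ft_force: [-0.1, 1.2, 0.0]
width: 0.999
grip_force: 0.0
1.1 [0.2609 0.2695 1.6149 0.0002 1.2579 0.4933] [505.4734 178.7244 181.2007] [-0.1481  1.1732  0.0003] 0.9991370707920196 0.0
[-0.012   0.0174  0.0012] [-0.036   0.0102  4.0858]
```

```bash
python3 -m creep '[[0,[-0.012,0.017,0.001],[0,0,4.1]],[0,[-0.012,0.017,0.001],[0,0,4.1]],[0,[-0.012,0.017,0.001],[0,0,4.1]],[0,[-0.012,0.017,0.001],[0,0,4.1]]]' >/dev/null
python3 d.py 519.6 163 180 72.6
python3 - <<'E'
from h import *
from workcell import ctrl
c=ctrl.camera("wrist");np.savez("w1.npz",**{k:np.array(v) for k,v in c.items()});cv2.imwrite("pics/w1.png",c["frame"]);print(c["extrinsics"],c["K"])
E
```

```text
1.4333 [0.231  0.281  1.6009 0.0008 1.2615 0.5276] [517.6054 165.397  180.0521] [-0.3714 -0.8263 -0.5456] 1.000539946966154 0.0
[-0.0017  0.0026  0.    ] [-0.1102  0.0165  0.3959]
[[  0.9562   0.2786   0.0899 539.6631]
 [ -0.2928   0.9111   0.2902 239.1152]
 [ -0.0011  -0.3038   0.9527 353.4703]
 [  0.       0.       0.       1.    ]] [[419.9935   0.     324.1552]
 [  0.     419.9935 235.748 ]
 [  0.       0.       1.    ]]
```

View pics/w1.png

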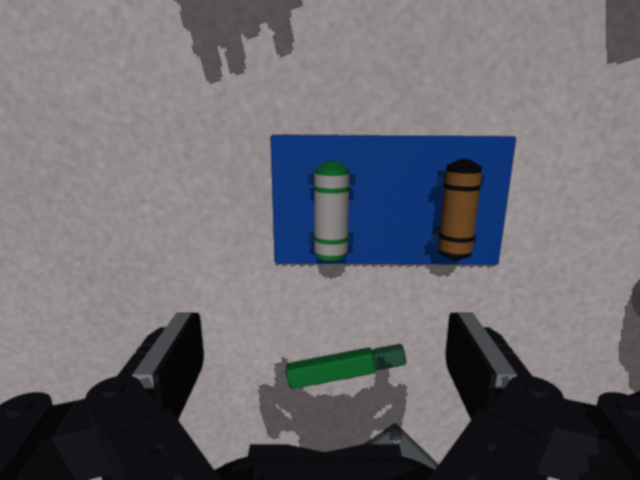

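The wrist view shows the fresh cartridge centred at about (332,211), the used one at (461,208), and the marker below the tray.

```bash
python3 - <<'E'
from h import *
c=dict(np.load("w1.npz"));f=c["frame"];H,S,V=cv2.split(cv2.cvtColor(f,cv2.COLOR_BGR2HSV))
t=blob((H>100)&(H<130)&(S>120),(255,120,530,270),15);b,l,a=rect(ray(c,t[:,0],6));print("tray",b,l,a)
th=np.radians(a-180);print("lane-",b-50*np.array([np.cos(th),np.sin(th)]))
m=~((H>100)&(H<130)&(S>110))
b=blob(m&(V>60),(290,150,370,263),3);print(cv2.boundingRect(b))
p=ray(c,b[:,0],34);print("fresh",rect(p))
# body midline: white/green rows 175..245
uv=b[:,0];mid=[[(uv[uv[:,1]==y,0].min()+uv[uv[:,1]==y,0].max())/2,y] for y in range(180,242)]
q=ray(c,mid,36);d=np.polyfit(q[:,1],q[:,0],1);print("mid",q[[0,-1],:2],90-np.degrees(np.arctan(d[0])), np.polyval(d,163))
E
```

```text
tray [568.3524 145.4038] [np.float32(110.87363), np.float32(197.75507)] 162.62967
lane- [520.6326 160.3311]
(314, 161, 36, 100)
fresh (array([520.3231, 158.6633], dtype=float32), [np.float32(26.74882), np.float32(80.0388)], np.float32(72.55548))
mid [[527.717  183.4823]
 [512.4813 136.9753]] 72.86139985775591 521.4369025378609
```

```bash
python3 d.py 520.2 161.2 16 72.6
```

```text
1.4833 [0.2319 0.2805 1.6011 0.0007 1.2614 0.5277] [517.3965 165.8261 180.2437] [-0.4081  0.7914 -0.3383] 0.9999702493537945 0.0
[-0.0036  0.0043  0.1642] [-0.0875  0.0094  0.4423]
```

```bash
python3 -m creep '[[0,[-0.0036,0.0043,0.03],[0,0,0.4]],[0,[-0.0036,0.0043,0.06],[0,0,0.4]],[0,[-0.0036,0.0043,0.09],[0,0,0.4]],[0,[-0.0036,0.0043,0.11],[0,0,0.4]],[0,[-0.0036,0.0043,0.11],[0,0,0.4]],[0,[-0.0036,0.0043,0.11],[0,0,0.4]]]' >/dev/null
python3 d.py 520.2 161.2 16 72.6
```

```text
1.9833 [0.2233 0.3994 1.7392 0.0003 1.0061 0.5253] [519.8443 161.4247  69.9389] [-0.0796 -0.8352  0.7311] 0.995195982264716 0.0
[-0.      0.0006  0.0539] [-0.1575  0.0761  0.0896]
```

Well aligned; descend and close.

```bash
python3 -m creep '[[0,[0,0.0004,0.025],[0,0,0]],[0,[0,0.0004,0.045],[0,0,0]],[0,[0,0.0004,0.054],[0,0,0]],[0,[0,0.0004,0.054],[0,0,0]],[0,[0,0.0004,0.054],[0,0,0]]]' 30
python3 -m creep '[[255,[0,0,0],[0,0,0]],[255,[0,0,0],[0,0,0]],[255,[0,0,0],[0,0,0]],[255,[0,0,0],[0,0,0]],[255,[0,0,0],[0,0,0]],[255,[0,0,0],[0,0,0]],[255,[0,0,0],[0,0,0]],[255,[0,0,0],[0,0,0]],[255,[0,0,0],[0,0,0]],[255,[0,0,0],[0,0,0]]]' 30
```

```text
t: 2.4
eef_pos: [522.7, 160.8, 17.6]
ee_rot: [2.532, 1.859, 0.002]
ft_force: [-0.2, 0.1, 0.3]
width: 0.999
grip_force: 0.0
t: 3.23
eef_pos: [521.9, 160.3, 16.6]
ee_rot: [-2.533, -1.859, 0.0]
ft_force: [-0.8, -0.1, 3.1]
width: 0.001
grip_force: 1.1
```

The gripper shut to 0.001, so it missed. I'll look before moving.

```bash
python3 - <<'E'
from h import *
from workcell import ctrl
a=ctrl.camera("wrist");b=ctrl.camera("side")
np.savez("s2.npz",**{k:np.array(v) for k,v in b.items()});np.savez("w2.npz",**{k:np.array(v) for k,v in a.items()})
s=ctrl.sense();print(s['eef_pos'],s['width'],s['grip_force'])
cv2.imwrite("pics/w2.png",np.hstack([cv2.resize(a["frame"],(400,300)),cv2.resize(b["frame"][150:330,180:420],(400,300))]))
E
```

```text
[521.8966 160.3107  16.5955] 0.0010218722823794025 1.2603119044342748
```

View pics/w2.png

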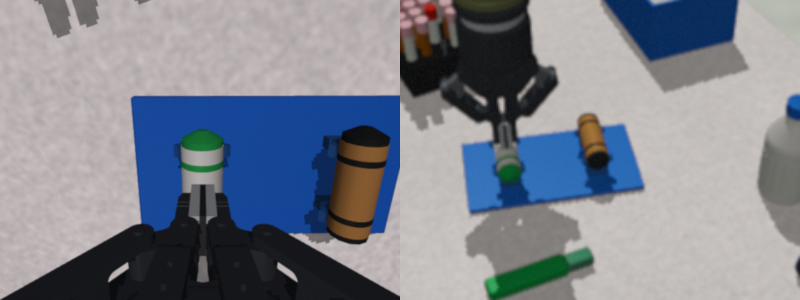

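The wrist view shows the shut fingers on top of the cartridge, with tips near full-frame (325,296). The side view shows them at about (243,239). They closed above it, so I'll triangulate the tip height.

```bash
python3 - <<'E'
from h import *
w=dict(np.load("w2.npz"));s=dict(np.load("s2.npz"))
print(w["extrinsics"][:3,3])
for z in(16,30,40,47,55):print(z,ray(w,[325,296],z)[0,:2],ray(s,[243,239],z)[0,:2])
H,S,V=cv2.split(cv2.cvtColor(w["frame"],cv2.COLOR_BGR2HSV))
t=blob((H>100)&(H<130)&(S>120),(200,140,640,380),15)
e=[ray(w,t[np.argmin(t[:,0,0]+t[:,0,1]),0],6)[0]];print("tray +y corner",e)
cv2.imwrite("pics/w2b.png",np.hstack([cv2.resize(w["frame"][190:400,210:440],(440,400)),cv2.resize(s["frame"][205:275,205:265],(343,400),interpolation=cv2.INTER_CUBIC)]))
E
```

```text
[544.2495 233.9098 190.0336]
16 [519.4004 153.3791] [530.2207 187.3217]
30 [521.3993 159.8573] [525.1236 172.9986]
40 [522.8272 164.4846] [521.4829 162.7678]
47 [523.8267 167.7237] [518.9344 155.6062]
55 [524.9689 171.4256] [516.0217 147.4215]
tray +y corner [array([491.4023, 227.5652,   6.    ])]
```

View pics/w2b.png

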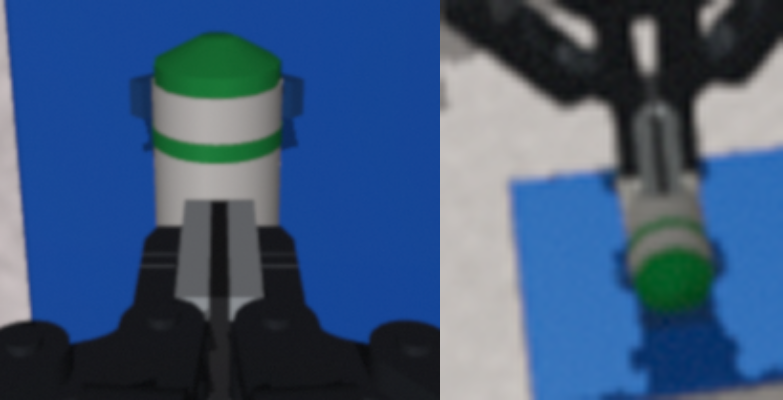

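The lower ends of the fingers appear at cartridge-top height (about 47 mm), although the TCP reads 16.6. I'll raise the arm to see the free tips and check the cartridge.

```bash
python3 -m creep '[[255,[0,0,-0.01],[0,0,0]],[255,[0,0,-0.03],[0,0,0]],[255,[0,0,-0.06],[0,0,0]],[255,[0,0,-0.06],[0,0,0]],[255,[0,0,-0.06],[0,0,0]]]'
python3 - <<'E'
from h import *
from workcell import ctrl
a=ctrl.camera("wrist");b=ctrl.camera("side")
np.savez("s3.npz",**{k:np.array(v) for k,v in b.items()});np.savez("w3.npz",**{k:np.array(v) for k,v in a.items()})
cv2.imwrite("pics/w3.png",np.hstack([cv2.resize(a["frame"][150:410,180:460],(400,371)),cv2.resize(b["frame"][185:275,200:290],(371,371),interpolation=cv2.INTER_CUBIC)]))
E
```

```text
t: 3.75
eef_pos: [524.2, 160.7, 78.9]
ee_rot: [2.531, 1.857, 0.008]
ft_force: [-0.8, -1.1, -0.4]
width: -0.0
grip_force: 0.0
```

View pics/w3.png

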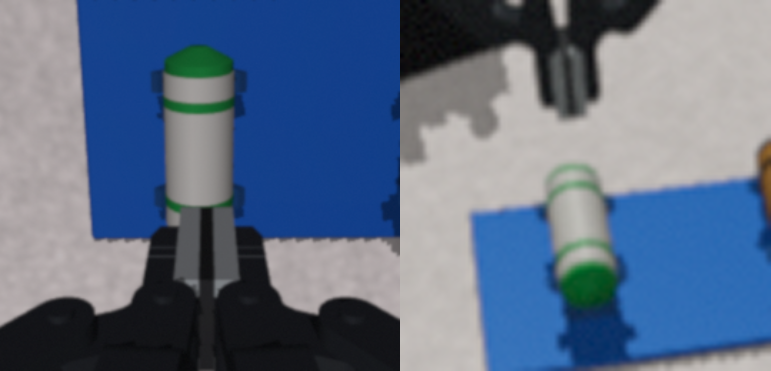

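```bash
python3 - <<'E'
from h import *
w=dict(np.load("w3.npz"));s=dict(np.load("s3.npz"))
for z in(78,85,92,100,105,110,115):print(z,ray(w,[323.5,295],z)[0,:2],ray(s,[241.5,212.5],z)[0,:2])
f=w["frame"];H,S,V=cv2.split(cv2.cvtColor(f,cv2.COLOR_BGR2HSV))
m=~((H>100)&(H<130)&(S>110));b=blob(m&(V>60),(275,165,350,290),3);uv=b[:,0];print(cv2.boundingRect(b))
for y in(215,225,235,245,255,270):
    r=uv[uv[:,1]==y,0];p=ray(w,[[r.min(),y],[r.max()+1,y]],36);print(y,p.mean(0)[:2],np.linalg.norm(p[1]-p[0]))
E
```

```text
78 [521.2679 154.316 ] [534.5409 192.506 ]
85 [522.2457 157.5166] [531.6886 184.5696]
92 [523.2236 160.7172] [528.8364 176.6332]
100 [524.3412 164.3751] [525.5768 167.563 ]
105 [525.0396 166.6612] [523.5395 161.8941]
110 [525.7381 168.9474] [521.5022 156.2253]
115 [526.4366 171.2335] [519.4649 150.5564]
(294, 181, 50, 109)
215 [527.1671 180.4078] 26.61069088188219
225 [525.4861 175.1325] 26.809093713599772
235 [524.0373 169.6965] 26.4706423211909
245 [522.0476 164.3424] 26.1263142679947
255 [520.5504 158.7411] 25.777484666649762
270 [517.8649 150.3026] 26.075786841782968
```

The free shut tips triangulate to about z=107 with the TCP reading 78.9. Contact at 47 mm also gives roughly a 30 mm offset, so I'll treat the true tip as TCP + 30 mm.

```bash
python3 -m creep '[[0,[0,0,0],[0,0,0]],[0,[0,0,0],[0,0,0]],[0,[0,0,0],[0,0,0]],[0,[0,0,0],[0,0,0]],[0,[0,0,0],[0,0,0]],[0,[0,0,0],[0,0,0]],[0,[0,0,0],[0,0,0]],[0,[0,0,0],[0,0,0]],[0,[0,0,0],[0,0,0]]]' 60 >/dev/null
python3 d.py 521 160.8 -14.5 72.6
```

```text
4.6 [ 0.2205  0.3919  1.7304 -0.      1.0192  0.5251] [522.1255 160.2929  76.5748] [0.4086 0.5899 0.5644] 1.001169249028571 0.0
[ 0.0001 -0.0012  0.0911] [ 0.0016  0.001  -0.0481]
```

```bash
python3 -m creep '[[0,[0,-0.001,0.03],[0,0,0]],[0,[0,-0.001,0.055],[0,0,0]],[0,[0,-0.001,0.065],[0,0,0]],[0,[0,-0.001,0.07],[0,0,0]],[0,[0,-0.001,0.075],[0,0,0]],[0,[0,-0.001,0.08],[0,0,0]],[0,[0,-0.001,0.08],[0,0,0]]]'
python3 -m creep '[[0,[0,0,0.003],[0,0,0]],[0,[0,0,0.006],[0,0,0]],[0,[0,0,0.009],[0,0,0]],[0,[0,0,0.01],[0,0,0]],[0,[0,0,0.01],[0,0,0]],[0,[0,0,0.01],[0,0,0]]]'
python3 -m creep '[[255,[0,0,0],[0,0,0]],[255,[0,0,0],[0,0,0]],[255,[0,0,0],[0,0,0]],[255,[0,0,0],[0,0,0]],[255,[0,0,0],[0,0,0]],[255,[0,0,0],[0,0,0]],[255,[0,0,0],[0,0,0]],[255,[0,0,0],[0,0,0]],[255,[0,0,0],[0,0,0]]]' 60
```

```text
t: 5.18
eef_pos: [521.4, 160.6, -3.5]
ee_rot: [2.533, 1.859, 0.0]
ft_force: [0.1, 0.0, -0.0]
width: 0.996
grip_force: 0.0
t: 5.68
eef_pos: [521.1, 160.6, -13.4]
ee_rot: [-2.533, -1.859, 0.0]
ft_force: [-0.1, 0.6, -0.9]
width: 1.002
grip_force: 0.0
t: 6.43
eef_pos: [521.5, 160.6, -13.2]
ee_rot: [2.532, 1.859, 0.001]
ft_force: [0.1, -0.9, 3.3]
width: 0.283
grip_force: 58.8
```

Gripped: opening about 24 mm, 59 N. Lift.

```bash
python3 -m creep '[[255,[0,0,-0.01],[0,0,0]],[255,[0,0,-0.03],[0,0,0]],[255,[0,0,-0.06],[0,0,0]],[255,[0,0,-0.09],[0,0,0]],[255,[0,0,-0.12],[0,0,0]],[255,[0,0,-0.12],[0,0,0]],[255,[0,0,-0.12],[0,0,0]],[255,[0,0,-0.12],[0,0,0]]]' 80
python3 d.py 514.7 -146 106 115
```

```text
t: 7.1
eef_pos: [520.3, 160.5, 106.5]
ee_rot: [-2.532, -1.859, 0.001]
ft_force: [-0.1, -0.1, -0.9]
width: 0.277
grip_force: 78.5
7.1 [0.2215 0.3552 1.6982 0.0001 1.0889 0.526 ] [520.3213 160.4785 106.4564] [-0.1457 -0.1435 -0.867 ] 0.2768412534021455 78.45805585384369
[-0.2941  0.0865  0.0005] [ -0.0446   0.001  -42.4497]
```

```bash
python3 -m creep '[[255,[-0.02,0.006,0],[0,0,-3]],[255,[-0.05,0.015,0],[0,0,-7]],[255,[-0.085,0.025,0],[0,0,-12]],[255,[-0.12,0.035,0],[0,0,-17]],[255,[-0.155,0.0455,0],[0,0,-22]],[255,[-0.19,0.056,0],[0,0,-27]],[255,[-0.225,0.066,0],[0,0,-32]],[255,[-0.255,0.075,0],[0,0,-37]],[255,[-0.28,0.082,0],[0,0,-40.5]],[255,[-0.294,0.0865,0],[0,0,-42.4]],[255,[-0.294,0.0865,0],[0,0,-42.4]],[255,[-0.294,0.0865,0],[0,0,-42.4]]]' >/dev/null
python3 d.py 514.7 -146 106 115
python3 - <<'E'
from h import *
from workcell import ctrl
o=[]
for n in("wrist","top","side"):
    c=ctrl.camera(n);np.savez(f"{n}4.npz",**{k:np.array(v) for k,v in c.items()});o.append(c["frame"])
cv2.imwrite("pics/p4.png",np.hstack([cv2.resize(o[0][40:440,120:520],(400,400)),cv2.resize(o[2][290:420,250:380],(400,400),interpolation=2)]))
E
```

```text
8.1 [-0.356   0.3461  1.719   0.0005  1.0805 -0.7887] [ 513.983  -145.886   104.8084] [ 0.0896  0.3813 -0.6612] 0.2777577293221273 78.45163822174072
[-0.0004  0.0006 -0.0012] [-0.1438 -0.1827 -0.2236]
```

View pics/p4.png

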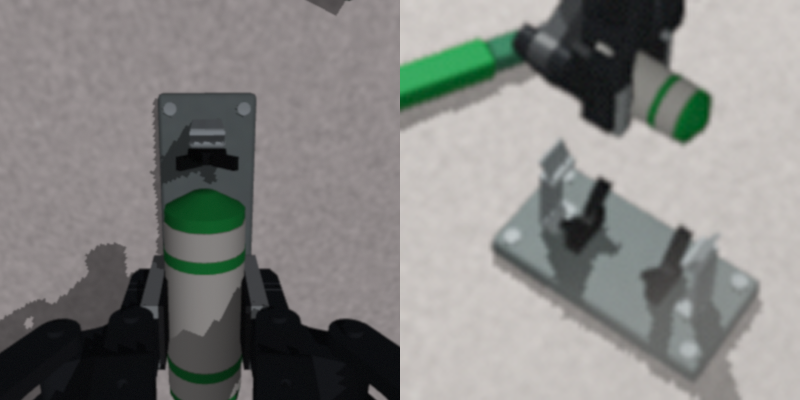

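The wrist view shows the holder's far corners at about full-frame (279,134) and (376,134). The cartridge is aligned above it, with its far tip near (325,230).

```bash
python3 - <<'E'
from h import *
c=dict(np.load("wrist4.npz"));f=c["frame"].astype(int)
d=f[...,2]-f[...,0]  # R-B: table positive, holder negative
g=f.sum(2)/3
L=[];Rr=[]
for y in range(150,290,10):
    r=cv2.blur(d[y-2:y+3].astype(np.float32),(3,1)).mean(0)
    xs=np.where(r[265:390]<1)[0]+265
    print(y,xs.min() if len(xs) else None,xs.max() if len(xs) else None,end=' | ')
    L.append([xs.min(),y]);Rr.append([xs.max()+1,y])
print()
col=d[120:160,300:355].mean(1);print([round(v) for v in col]); 
L=np.array(L)[:8];Rr=np.array(Rr)[:8]
for e in(L,Rr):
    p=ray(c,e,12)[:,:2];v=np.polyfit(p[:,1],p[:,0],1);print("edge angle",90-np.degrees(np.arctan(v[0])),p[[0,-1]])
# cartridge
H,S,V=cv2.split(cv2.cvtColor(c["frame"],cv2.COLOR_BGR2HSV))
za=152
gm=(H>45)&(H<85)&(S>120);ys,xs=np.where(gm[200:280,260:400]);print("green y",ys.min()+200,xs.min()+260,xs.max()+260)
for y in(250,260,275,285,295):
    r=f[y];w=np.where((g[y,250:400]>115)|gm[y,250:400])[0]+250;print(y,w.min(),w.max(),[int(t) for t in g[y,270:300:3]])
E
```

```text
150 278 375 | 160 278 375 | 170 278 374 | 180 279 374 | 190 279 374 | 200 279 373 | 210 280 373 | 220 280 373 | 230 281 372 | 240 281 372 | 250 281 372 | 260 282 371 | 270 282 371 | 280 283 371 | 
[6, 6, 6, 6, 6, 6, 6, 6, 6, 6, 6, 6, 3, -1, -5, -7, -7, -7, -7, -7, -7, -7, -8, -8, -7, -7, -7, -7, -7, -7, -7, -7, -7, -7, -7, -7, -7, -7, -7, -7]
edge angle 114.72561164288533 [[ 466.1032 -113.8321]
 [ 484.9311 -155.0973]]
edge angle 115.01833056947268 [[ 521.7228  -88.1641]
 [ 541.0409 -129.1738]]
green y 229 284 364
250 250 399 [138, 140, 132, 81, 56, 32, 31, 31, 31, 34]
260 250 399 [137, 136, 131, 80, 56, 26, 26, 31, 33, 36]
275 250 399 [140, 142, 144, 104, 65, 68, 80, 89, 97, 103]
285 250 399 [138, 137, 115, 78, 66, 66, 78, 89, 97, 102]
295 250 399 [136, 120, 78, 72, 48, 27, 36, 72, 95, 102]
```

```bash
python3 - <<'E'
from h import *
c=dict(np.load("wrist4.npz"));f=c["frame"].astype(int)
u=np.array([np.cos(np.radians(114.9)),np.sin(np.radians(114.9))])
n=np.array([u[1],-u[0]])
far=ray(c,[[327,132.8]],12)[0,:2];ctr=far-62*u;print("far",far,"centre",ctr)
# width-centre check
for y,a,b in((150,278,376),(200,279,374)):
    p=ray(c,[[a,y],[b,y]],12)[:,:2];print("axis offset from ctr",(p.mean(0)-ctr)@n,np.linalg.norm(p[1]-p[0]))
H,S,V=cv2.split(cv2.cvtColor(c["frame"],cv2.COLOR_BGR2HSV))
gm=((H>40)&(H<90)&(S>110)).astype(np.uint8)
for y in range(229,272,5):
    x=np.where(gm[y,270:380])[0]+270
    if len(x):
        p=ray(c,[[x.min(),y],[x.max()+1,y]],152)[:,:2];print(y,x.min(),x.max(),"lat",(p.mean(0)-ctr)@n,"long",(p.mean(0)-ctr)@u,np.linalg.norm(p[1]-p[0]))
x=np.where(gm[400:430,270:380])
for y in range(396,432,6):
    x=np.where(gm[y,270:380])[0]+270
    if len(x):
        p=ray(c,[[x.min(),y],[x.max()+1,y]],152)[:,:2];print(y,x.min(),x.max(),"lat",(p.mean(0)-ctr)@n,"long",(p.mean(0)-ctr)@u)
t=np.array([513.983,-145.886]);print("tcp lat,long",(t-ctr)@n,(t-ctr)@u)
E
```

```text
far [489.5194 -91.5007] centre [ 515.6236 -147.7375]
axis offset from ctr -0.013528472966650579 61.256777616442555
axis offset from ctr -0.3517320834717117 61.55320418790313
229 319 330 lat -1.1883846944719603 long 41.71379980283498 3.770624754256308
234 306 343 lat -1.192116635044295 long 40.06857950176407 11.985085482847836
239 296 353 lat -1.1961916022931545 long 38.41097481258951 18.361878687758566
244 286 361 lat -1.518334418157186 long 36.741363116033 24.151602811651085
249 284 364 lat -1.363622901980693 long 35.05830109526203 25.837980695570636
254 284 364 lat -1.3674361763594327 long 33.3626848654703 25.936343686183566
259 285 363 lat -1.3711137327051333 long 31.654108991183943 25.392607577553395
264 288 361 lat -1.2132586339161067 long 29.932183256402446 23.87657063500916
269 296 351 lat -1.5392107570499922 long 28.19771465737705 18.13857072178496
396 362 362 lat 12.153799225281492 long -20.842410288789523
402 289 359 lat -1.4941956693131297 long -23.416760895328338
408 291 358 lat -1.3184149452831073 long -26.024447987577673
414 296 353 lat -1.3225531083621112 long -28.659187188888296
420 307 342 lat -1.3261843184771398 long -31.321481405638636
tcp lat,long -0.7085746612096409 2.3701169980438195
```

```bash
python3 d.py 515.3 -145.9 34 114.9
```

```text
8.25 [-0.353   0.3446  1.7188  0.0005  1.0807 -0.7891] [ 514.6102 -144.4203  105.6595] [ 0.3379 -0.3499 -0.5578] 0.27879946267291267 78.45219612121582
[-0.0018  0.0001  0.0717] [-0.0811 -0.1202  0.0717]
```

```bash
python3 -m creep '[[255,[-0.0005,0.0012,0.015],[0,0,0]],[255,[-0.0005,0.0012,0.035],[0,0,0]],[255,[-0.0005,0.0012,0.055],[0,0,0]],[255,[-0.0005,0.0012,0.067],[0,0,0]],[255,[-0.0005,0.0012,0.07],[0,0,0]],[255,[-0.0005,0.0012,0.07],[0,0,0]],[255,[-0.0005,0.0012,0.07],[0,0,0]],[255,[-0.0005,0.0012,0.07],[0,0,0]]]'
python3 - <<'E'
from h import *
from workcell import ctrl
o=[]
for n in("wrist","side"):
    c=ctrl.camera(n);np.savez(f"{n}5.npz",**{k:np.array(v) for k,v in c.items()});o.append(c["frame"])
cv2.imwrite("pics/p5.png",np.hstack([cv2.resize(o[0][40:440,120:520],(400,400)),cv2.resize(o[1][300:420,260:380],(400,400),interpolation=2)]))
E
```

```text
t: 8.92
eef_pos: [517.8, -145.6, 37.5]
ee_rot: [1.687, 2.648, 0.001]
ft_force: [-0.1, -0.1, -0.6]
width: 0.278
grip_force: 78.5
```

View pics/p5.png

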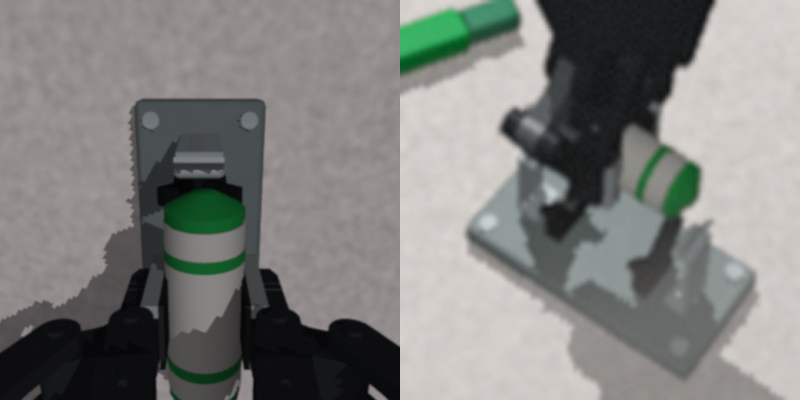

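The cartridge sits over the clips. Clip centre is at about full-frame column 319.5 and cartridge centre at about 324.5, so I'll work out the residual.

```bash
cat > res.py <<'E'
from h import *
import sys
c=dict(np.load(sys.argv[1]));za=float(sys.argv[2]);f=c["frame"].astype(int)
d=cv2.blur((f[...,2]-f[...,0]).astype(np.float32),(3,3))
ys=np.arange(155,255,10)
L=[];Q=[]
for y in ys:
    x=np.where(d[y,225:400]<1)[0]+225;L.append([x.min(),y]);Q.append([x.max()+1,y])
def ang(e):
    p=ray(c,e,12)[:,:2];v=np.polyfit(p[:,1],p[:,0],1);return 90-np.degrees(np.arctan(v[0]))
aL,aR=ang(L),ang(Q);a=np.radians((aL+aR)/2);print("angles",aL,aR)
u=np.array([np.cos(a),np.sin(a)]);n=np.array([u[1],-u[0]])
col=d[100:180,290:350].mean(1);r=100+np.where(col<0)[0].min();xm=(L[0][0]+Q[0][0])/2
ctr=ray(c,[[xm,r]],12)[0,:2]-62*u;print("row",r,"ctr",ctr)
for l,q in zip(L[::3],Q[::3]):
    p=ray(c,[l,q],12)[:,:2];print("holder lat",(p.mean(0)-ctr)@n,np.linalg.norm(p[1]-p[0]))
H,S,V=cv2.split(cv2.cvtColor(c["frame"],cv2.COLOR_BGR2HSV))
gm=((H>40)&(H<90)&(S>110))
for y in range(227,268,4):
    x=np.where(gm[y,270:380])[0]+270
    if len(x):
        p=ray(c,[[x.min(),y],[x.max()+1,y]],za)[:,:2];print(y,x.min(),x.max(),"lat",(p.mean(0)-ctr)@n,"long",(p.mean(0)-ctr)@u)
E
python3 res.py wrist5.npz 84; python3 d.py 515.6 -147.7 34 114.9
```

```text
angles 114.79256945140389 115.04677874022926
row 139 ctr [ 515.4453 -147.6015]
holder lat -0.009362894821583699 60.87074589244974
holder lat -0.0391149939516159 61.254390111719495
holder lat -0.0702067609360267 61.65531588431162
holder lat -0.10293127893709476 61.073512613826836
227 311 327 lat 0.3835868799633519 long 40.927152595506776
231 308 340 lat 1.960166484457793 long 39.60982784098648
235 296 349 lat 1.486847594541182 long 38.283386388464095
239 292 358 lat 2.2820156617796927 long 36.94947060651156
243 285 361 lat 1.6472646415160488 long 35.60666305727761
247 285 364 lat 2.1277196967194585 long 34.25612949658463
251 284 364 lat 1.9694500649694986 long 32.8969566780101
255 285 364 lat 2.1319146871913732 long 31.529512828745744
259 285 363 lat 1.972590342885303 long 30.153434457398397
263 287 361 lat 1.9740529121363894 long 28.76885296254719
267 292 356 lat 1.9753127351299113 long 27.37561766029811
9.0167 [-0.3532  0.4322  1.7916  0.      0.9156 -0.789 ] [ 517.6919 -145.8696   37.5777] [-0.0288 -0.2152 -0.259 ] 0.27495782402535596 78.46066117286682
[-0.0008 -0.0027  0.0036] [0.0849 0.0854 0.0695]
```

```bash
python3 -m creep '[[255,[0,-0.002,0],[0,0,0]],[255,[0,-0.002,0.004],[0,0,0]],[255,[0,-0.002,0.008],[0,0,0]],[255,[0,-0.002,0.01],[0,0,0]],[255,[0,-0.002,0.01],[0,0,0]],[255,[0,-0.002,0.01],[0,0,0]],[255,[0,-0.002,0.01],[0,0,0]]]'
python3 - <<'E'
from h import *
from workcell import ctrl
c=ctrl.camera("wrist");np.savez("wrist6.npz",**{k:np.array(v) for k,v in c.items()})
p=ray(dict(np.load("wrist5.npz")),[[319.5,195]],60)[0,:2]-[515.445,-147.6];print("clip lat in prev view",p@[0.907,0.421],p@[-.421,.907])
E
python3 res.py wrist6.npz 74 | grep -v holder; python3 d.py 515.5 -147.6 -3 114.9
```

```text
t: 9.6
eef_pos: [515.0, -146.6, 26.4]
ee_rot: [-1.689, -2.649, 0.0]
ft_force: [0.5, 0.7, 0.0]
width: 0.274
grip_force: 78.5
clip lat in prev view 0.15694182138812318 45.99018279746106
angles 115.11761052440039 115.0617091717815
row 142 ctr [ 515.4966 -147.7327]
231 308 340 lat -0.7510430100456919 long 40.19646257242246
235 300 349 lat -0.597231152997678 long 38.88084095047355
239 292 357 lat -0.6001754086288212 long 37.55764372361247
243 285 363 lat -0.7612975876101891 long 36.22680064773182
247 283 365 lat -0.7647226182029345 long 34.887374014809915
251 283 366 lat -0.6090225609125469 long 33.53928565600889
255 284 364 lat -0.7715814724959208 long 32.183762426824494
259 285 363 lat -0.7750373384660741 long 30.819424514912605
263 287 361 lat -0.7785044294873468 long 29.446628247828098
267 292 356 lat -0.7819659393262443 long 28.065294677592227
9.65 [-0.3563  0.4461  1.8057  0.      0.8898 -0.7917] [ 515.0695 -146.6426   26.5174] [-0.0199  0.3255 -0.1567] 0.27450584046083387 78.4592342376709
[-0.001  -0.      0.0295] [ 0.0006 -0.0005  0.0503]
```

Residual lateral is -0.7 mm. Trim it and press down in stages, watching the force.

```bash
python3 -m creep '[[255,[0,0.0006,0.003],[0,0,0]],[255,[0,0.0006,0.006],[0,0,0]],[255,[0,0.0006,0.009],[0,0,0]],[255,[0,0.0006,0.012],[0,0,0]],[255,[0,0.0006,0.012],[0,0,0]]]' 100
python3 -m creep '[[255,[0,0,0.002],[0,0,0]],[255,[0,0,0.004],[0,0,0]],[255,[0,0,0.006],[0,0,0]],[255,[0,0,0.008],[0,0,0]],[255,[0,0,0.008],[0,0,0]]]'
```

```text
t: 10.07
eef_pos: [516.2, -146.5, 14.6]
ee_rot: [1.689, 2.648, 0.001]
ft_force: [2.4, 0.4, 1.3]
width: 0.273
grip_force: 99.4
t: 10.48
eef_pos: [515.3, -146.1, 6.1]
ee_rot: [-1.689, -2.648, -0.0]
ft_force: [0.9, 0.2, -1.8]
width: 0.272
grip_force: 99.1
```

```bash
python3 -m creep '[[255,[0,0,0.002],[0,0,0]],[255,[0,0,0.004],[0,0,0]],[255,[0,0,0.005],[0,0,0]],[255,[0,0,0.005],[0,0,0]]]'
python3 -m creep '[[255,[0,0,0.002],[0,0,0]],[255,[0,0,0.004],[0,0,0]],[255,[0,0,0.004],[0,0,0]]]'
python3 - <<'E'
from h import *
from workcell import ctrl
o=[]
for n in("wrist","side"):
    c=ctrl.camera(n);np.savez(f"{n}7.npz",**{k:np.array(v) for k,v in c.items()});o.append(c["frame"])
cv2.imwrite("pics/p7.png",np.hstack([cv2.resize(o[0][100:400,170:470],(400,400)),cv2.resize(o[1][300:420,260:380],(400,400),interpolation=2)]))
E
```

```text
t: 10.82
eef_pos: [515.3, -146.2, 0.5]
ee_rot: [-1.689, -2.648, 0.0]
ft_force: [3.0, 0.1, -10.9]
width: 0.27
grip_force: 98.4
t: 11.07
eef_pos: [515.5, -146.5, -2.8]
ee_rot: [-1.689, -2.649, 0.0]
ft_force: [0.9, -0.9, -3.6]
width: 0.271
grip_force: 99.2
```

View pics/p7.png

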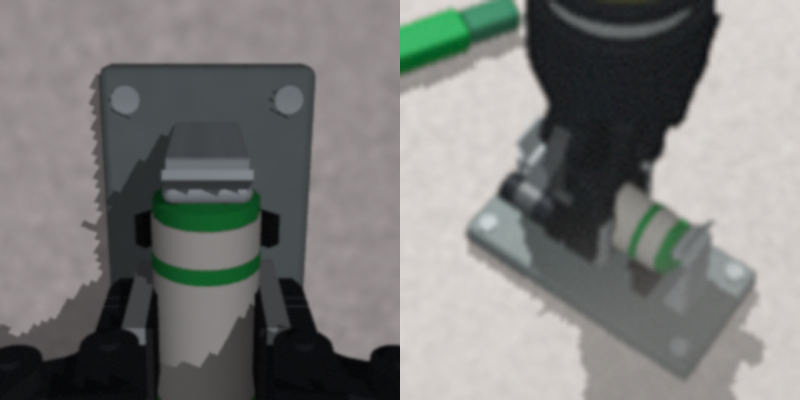

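Both clips appear to be over the ends. The force on the tool is still downward, meaning the clips are pulling the cartridge in, so I'll press until the saddles push back.

```bash
python3 -m creep '[[255,[0,0,0.001],[0,0,0]],[255,[0,0,0.0015],[0,0,0]],[255,[0,0,0.0015],[0,0,0]],[255,[0,0,0.0015],[0,0,0]]]'
python3 -m creep '[[255,[0,0,0.001],[0,0,0]],[255,[0,0,0.0015],[0,0,0]],[255,[0,0,0.0015],[0,0,0]],[255,[0,0,0.0015],[0,0,0]]]'
```

```text
t: 11.5
eef_pos: [515.7, -146.5, -3.1]
ee_rot: [1.689, 2.648, 0.0]
ft_force: [-0.6, 0.0, 5.5]
width: 0.273
grip_force: 100.2
t: 11.83
eef_pos: [515.8, -146.4, -3.3]
ee_rot: [1.688, 2.648, 0.001]
ft_force: [-3.1, 1.6, 16.1]
width: 0.274
grip_force: 101.6
```

Bottomed: 16 N up at TCP -3.3, the predicted seat height. Release and retreat.

```bash
python3 -m creep '[[120,[0,0,-0.001],[0,0,0]],[60,[0,0,-0.002],[0,0,0]],[0,[0,0,-0.002],[0,0,0]],[0,[0,0,-0.002],[0,0,0]],[0,[0,0,-0.002],[0,0,0]],[0,[0,0,-0.002],[0,0,0]],[0,[0,0,-0.002],[0,0,0]],[0,[0,0,-0.002],[0,0,0]]]' 20
python3 -m creep '[[0,[0,0,-0.01],[0,0,0]],[0,[0,0,-0.03],[0,0,0]],[0,[0,0,-0.06],[0,0,0]],[0,[0,0,-0.09],[0,0,0]],[0,[0,0,-0.12],[0,0,0]],[0,[0,0,-0.15],[0,0,0]],[0,[0,0,-0.15],[0,0,0]],[0,[0,0,-0.15],[0,0,0]],[0,[0,0,-0.15],[0,0,0]]]'
python3 - <<'E'
from h import *
from workcell import ctrl
o=[]
for n in("wrist","side"):
    c=ctrl.camera(n);np.savez(f"{n}8.npz",**{k:np.array(v) for k,v in c.items()});o.append(c["frame"])
cv2.imwrite("pics/p8.png",np.hstack([cv2.resize(o[0][100:300,220:420],(400,400),interpolation=2),cv2.resize(o[1][300:420,260:380],(400,400),interpolation=2)]))
E
```

```text
t: 12.5
eef_pos: [515.4, -146.3, -3.7]
ee_rot: [-1.689, -2.649, 0.0]
ft_force: [0.1, 0.5, -0.2]
width: 0.999
grip_force: 0.0
t: 13.25
eef_pos: [515.1, -146.2, 146.9]
ee_rot: [1.689, 2.649, 0.0]
ft_force: [-0.4, 0.3, -0.5]
width: 1.001
grip_force: 0.0
```

View pics/p8.png

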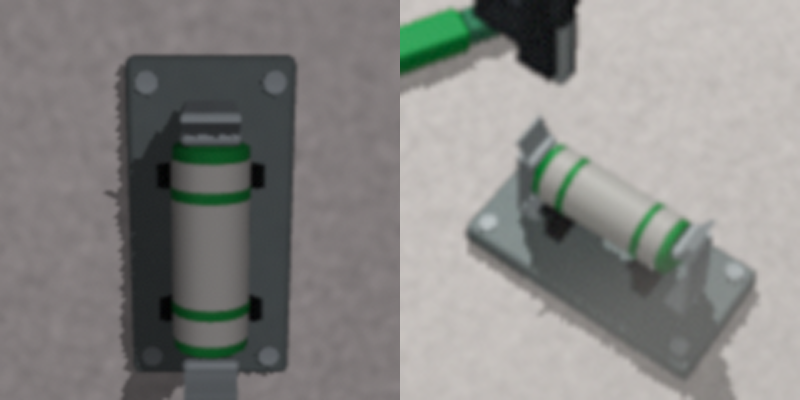

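The cartridge lies level on both saddles with both clips over its green ends, and the gripper is clear. Handing in.

```bash
python3 -c "
from workcell import ctrl
print(ctrl.job_done())"
```

```text
the job is handed in; nothing more can be done
None
```

The fresh cartridge is pressed home on both saddles with both spring clips over its ends, released, and the job handed in at about 13 s; my first grasp closed on top of the cartridge with about 3 N and I redid it lower.

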